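# Fit a relay and punch its inspection dot

## Robot

A 6-joint arm with a two-finger parallel gripper is mounted at the origin on the work surface. World frame = base frame: x ahead of the robot, y to its left, z up, the work surface at z = 0. Lengths are in mm, angles in rad, forces in N, time in s.
With the tool pointing down it reaches from about 300 to 775 mm from the base axis. Payload 14.6 kg.
Tool frame: the origin (TCP) lies at the very end of the fingers, on their centre line; the grasp point (between the pads) lies 19 mm behind it (grip_point_offset is the distance from the TCP to the grasp point, in mm); z points along the fingers, y is the line along which they close (so a half turn about z gives the same grasp; the last joint's range is limited). The gripper opens to 94 mm and grips with 3 to 60 N. Pads are 16 mm wide; open, the fingers measure 119 mm over their backs; the gripper's body (75 mm by 177 mm) begins 78 mm behind the grasp point.
Start: joints at [1.249, 0.3, 1.521, -0, 1.321, -0.067], TCP at [138.626, 532.233, 205.446] pointing down, gripper open.
Joint ranges: [-3.03, 3.03], [-0.79, 2.21], [0.23, 2.52], [-1.04, 4.18], [0, 3.07], [-2.55, 2.55]. Speed limits (rad/s): [2.22, 2.22, 2.57, 3.14, 3.14, 3.14].

## Interface

Orientations are given as [roll, pitch, yaw] about the fixed x, y, z axes, in that order (R = Rz(yaw) Ry(pitch) Rx(roll)).
In Python, from cell import read_state, camera, camera_info, sign_off, grip_point_offset gives the robot as it stands.
- The arm moves only by the shell command python3 -m handwheel 'ROWS' [FORCE]. ROWS is text: rows parted by semicolons, each of 5 numbers parted by spaces: the shift along the world's x, y, z in units of 40 mm (1.0 is 40 mm), then the turn about the world's z in units of 5 degrees (1.0 is 5 degrees), then the closure, from 0 (fully open) to 1 (shut). In form: dx dy dz yaw gripper; .... A call has 1 to 12 rows; each row shifts and turns the commanded pose from where the row before left it; what a row does not reach is not made up. A row lasts 1/12 s, in which the tool goes at most 41.7 mm and 7.16 degrees, less where a joint would pass 70% of its speed; a pose out of reach is approached as far as the arm can. A call is refused whole if a number of a shift passes 1 or a number of a turn 1, either way. A call with a gripper value outside its range is refused whole. The fingers move at their own pace and stop on an object; FORCE is the grip in N (left out, the last holds). Time passes only in rows, so rows that do not move let the fingers close. It gives the time, the measured TCP pose, the force, the opening and the grip force at its end, in the units of the state.
- read_state(): the state, without advancing time (a new reading comes with each control period).
- camera(name): name is "side" or "top"; returns (picture, depth): 420x560x3 uint8, red, green, blue; 420x560 float32, mm along the optical axis (not along the pixel's ray), 0 where there is no reading.
- camera_info(name): a dict with "intrinsics" (3x3 intrinsics, pixels), "k1" (the pictures are not rectified: a ray, as slopes to the right and down, at radius r is drawn at 1 + k1 r^2 times it, then the intrinsics apply), "world_from_camera" (4x4, takes a point from camera to world coordinates). Camera axes: x right, y down, z forward; pixel columns grow to the right and rows downward; lengths in mm; the calibration is good to about 2 mm. A picture is of the moment at which its call begins. camera_info takes no time and is no camera call.
- sign_off(): hands the job in; it is judged then, once.
The state is a dict: "clock": time; "joints": joint angles; "qd": joint speeds; "effort": joint torques, N m; "eef_pos": TCP position; "eef_rot": TCP orientation; "wrist_force": force on the tool from outside, world axes, zero at the start; "moment": the same for the moment, N m; "finger_gap": finger opening in mm; "finger_force": force on a finger pad.
Only numpy, scipy, OpenCV 4.12 (cv2) and the standard library are available. Lean on these libraries where they do the work, as an engineer would, in place of code of your own. Each camera call takes 0.05 s, during which the arm holds its last target. There are 200 camera calls.

## Task

Plug the loose relay fully home into the empty socket of the green relay board and let go of it. Then take the spring marking punch from its wooden stand and put the inspection dot on the round field in the middle of that relay's lid: punch upright, touching down only on the field, steady pressure of about 15 N for about half a second, then straight up without sliding. Finally put the punch back upright in its stand, collar resting on the wood, let go, and leave the other things on the bench where they are.

Things in the scene. Friction and masses are not known exactly. Their poses are not given: they have to be found in the camera images.
- relay: Loose plug-in relay, plain grey block 28 x 22 mm (its x, y) and 38 mm tall on a black rectangular plug 20 x 14 mm (x, y) and 9 mm tall; 47 mm tall in all, about 45 g. Stands upright on its plug on the bench at the start. Origin: centre of the plug's underside; z up. It fits the socket either way round (half turn). Best gripped across y, high on the block.
- relay_mark (a point): Centre of the top face of the relay's lid (47 mm above the relay's origin), the middle of the round white 10 mm field where the dot goes. Axes as the relay's.
- board: Fixed relay board, 150 x 80 mm (x, y): grey tray with a green circuit board, upper face 8 mm above the bench. Two black sockets 40 x 34 mm rise from it to 24 mm above the bench: one empty, centred at board x = -35 mm, the other at x = +30 mm already filled with a fixed, identical relay whose top is 62 mm above the bench. Origin: centre of the underside; z up.
- socket (a point): Centre of the mouth of the empty socket's rectangular hole, on the socket's top face, 24 mm above the bench. Hole 21.5 x 15.5 mm (x, y), 11 mm deep, with 2 mm lead-in chamfer. Axes as the board's. Home, the relay's block rests on this face: plug underside 9 mm below it, relay top 38 mm above it.
- punch: Spring marking punch, upright in its stand, about 140 g. Origin: centre of the underside of its round collar (34 mm diameter, 6 mm thick). Above it a square barrel 20 x 20 mm, 75 mm tall (6 to 81 mm above the origin), to be gripped here; faces square to its x and y; small button on top (to 87 mm). Below the collar: 16 mm shank 14 mm long, 12 mm nose, 5 mm sprung pin.
- punch_axis (a point): Point on the punch's axis 40 mm below the collar's underside, z up along the punch. The nose is set by a stiff screw, differently each time, so the pin's tip lies anywhere from 36 to 44 mm below the collar's underside: find contact by touch. The pin starts to give at about 4 N and takes 3 N more per mm, over 7.5 mm.
- stand: Fixed wooden stand for the punch, block 60 x 60 x 60 mm with one round hole 23 mm wide, 53 mm deep in the middle of its top. Origin: centre of its underside; z up. The punch's collar rests on the block's top.
- stand_mouth (a point): Centre of the hole's mouth on the top of the stand, 60 mm above the bench; the punch's origin lies here when it is put away.
- kit_box: White kit box, 114 x 154 x 44 mm, loose; leave alone. Origin: centre of its underside.
- screwdriver: Red-handled screwdriver lying on the bench; leave alone.
- terminal: Loose blue terminal block 30 x 22 x 24 mm; leave alone. Origin: centre of its underside.
Things that resemble listed ones, but are neither listed nor needed, are in the scene too. Of the things that look like the relay, take the one that is farthest from the robot's base at the start. Several things look just like the stand: the one meant starts farthest to the robot's right.

How it is judged (in metres and radians):
On the way, in this order (a step that is already met when the one before it is completed fails the run):
1. the relay is fully home in the empty socket and let go (z of relay in the frame of socket below -0.0075 m and horizontal distance between relay and socket below 0.003 m and angle between relay's own z axis and vertical below 0.06 rad and contact force between the fingers and relay below 0.3 N), for 0.2 s.
2. the punch is pressed upright on the field with 11 to 19 N for 0.3 s (contact force between punch and relay between 11 and 19 N and horizontal distance between punch_axis and relay_mark below 0.0045 m and angle between punch's own z axis and vertical below 0.1 rad and z of relay in the frame of socket below -0.0075 m), for 0.3 s.
3. the punch is lifted clear, the relay staying home (distance between punch_axis and relay_mark above 0.015 m and contact force between punch and relay below 0.1 N and z of relay in the frame of socket below -0.0075 m), for 0.1 s.
At the end, for the whole second after the job is handed in: Relay in the socket: within 3 mm of centre, plug within 1.5 mm of home, tilt under 3.4 deg. Punch at rest in its stand: within 6 mm of the hole centre, collar within 3 mm of the wood, tilt under 4.5 deg. Kit box, screwdriver and terminal block within 15 mm of their starts (z of relay in the frame of socket below -0.0075 m and horizontal distance between relay and socket below 0.003 m and angle between relay's own z axis and vertical below 0.06 rad and horizontal distance between punch and stand_mouth below 0.006 m and z of punch in the frame of stand_mouth between -0.003 and 0.003 m and angle between punch's own z axis and vertical below 0.08 rad and linear speed of punch below 0.02 m/s and distance of each of kit_box, screwdriver, terminal from where it was at the start of the episode below 0.015 m); the robot touches nothing.
It fails at once if the punch is pressed on the relay with more than 23 N (contact force between punch and relay above 23 N).
It fails at once if the punch touches the relay off the round field, or slides off it (axis more than 6 mm from the centre) (contact force between punch and relay above 1 N and horizontal distance between punch_axis and relay_mark above 0.006 m).
It fails at once if the punch is pressed on the relay at a slant of more than 8.6 degrees (contact force between punch and relay above 3 N and angle between punch's own z axis and vertical above 0.15 rad).
It fails at once if a bystander is pushed more than 15 mm (distance of any of kit_box, screwdriver, terminal from where it was at the start of the episode above 0.015 m).
It also fails if it takes over 64 s, if anything falls off the work surface, if the arm or the gripper's body presses on something with over 40 N, if the wrist force passes 120 N, or if a joint passes its speed limit or range.

## Working session

There is one attempt and no reset: what is moved stays moved. The work goes in short steps, Python scripts to look and compute and a shell command to move; the robot and the scene stay as the last step left them, time stands still between calls to the robot, and variables do not carry over. Pictures are saved under pics/ and viewed, at most 10 in all, crops included, and the job is handed in when it is done.

```bash
ls; mkdir -p pics; python3 - <<'E'
from cell import *
import cv2,numpy as np
s=read_state();print({k:np.round(v,3).tolist() for k,v in s.items()},grip_point_offset)
for n in("top","side"):
    p,d=camera(n);cv2.imwrite(f"pics/{n}0.png",p[:,:,::-1]);np.save(f"{n}0.npy",d)
    i=camera_info(n);print(n,i["intrinsics"],i["k1"],np.round(i["world_from_camera"],3).tolist())
E
```

```text
pics
{'clock': 0.0, 'joints': [1.249, 0.3, 1.522, 0.0, 1.321, -0.067], 'qd': [0.001, 0.0, -0.001, 0.0, 0.0, -0.001], 'effort': [-0.001, -53.181, -35.273, 0.071, 0.024, -0.0], 'eef_pos': [138.554, 531.976, 204.88], 'eef_rot': [-3.14, -0.0, 2.887], 'wrist_force': [0.345, -0.198, -0.574], 'moment': [-0.008, -0.027, -0.018], 'finger_force': 0.0, 'finger_gap': 94.332} 18.8
top [[488.94873526   0.         267.29535293]
 [  0.         488.94873526 219.60086991]
 [  0.           0.           1.        ]] -0.15890068987916475 [[0.034, -0.971, 0.237, 346.939], [-0.999, -0.032, 0.012, 52.184], [-0.004, -0.237, -0.971, 1008.011], [0.0, 0.0, 0.0, 1.0]]
side [[420.90209498   0.         275.16841912]
 [  0.         420.90209498 206.76926353]
 [  0.           0.           1.        ]] 0.043835185428295696 [[0.899, -0.203, 0.388, 223.104], [-0.438, -0.436, 0.786, -668.512], [0.01, -0.877, -0.481, 500.616], [0.0, 0.0, 0.0, 1.0]]
```

View pics/top0.png

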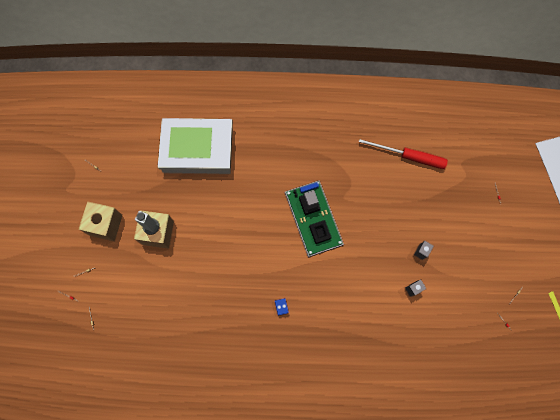

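View pics/side0.png

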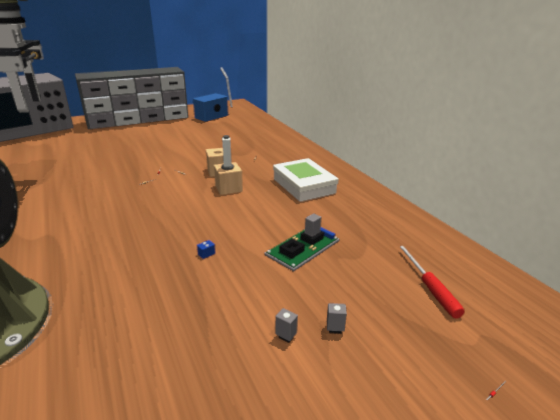

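```bash
cat >h.py <<'E'
import cv2,numpy as np
from cell import *
def norm(n,px):
    i=camera_info(n);return cv2.undistortPoints(np.float64(px).reshape(-1,1,2),np.array(i["intrinsics"]),np.array([i["k1"],0,0,0.]))[:,0]
def rays(n,px):
    T=np.array(camera_info(n)["world_from_camera"]);q=norm(n,px)
    return T[:3,3],np.c_[q,np.ones(len(q))]@T[:3,:3].T
def onz(n,px,z):
    o,d=rays(n,px);return o+d*((z-o[2])/d[:,2])[:,None]
def tri(pt,ps):
    P=[np.linalg.inv(np.array(camera_info(n)["world_from_camera"]))[:3] for n in("top","side")]
    X=cv2.triangulatePoints(P[0],P[1],norm("top",pt).T,norm("side",ps).T);return (X[:3]/X[3]).T
def cloud(n,d):
    v,u=np.mgrid[:420,:560];o,r=rays(n,np.c_[u.ravel(),v.ravel()])
    P=o+r*d.ravel()[:,None];P[d.ravel()==0]=np.nan;return P.reshape(420,560,3)
def crop(im,c,w,k):
    x,y=c;return cv2.resize(im[y-w:y+w,x-w:x+w],None,fx=k,fy=k,interpolation=cv2.INTER_CUBIC)
E
python3 - <<'E'
from h import *
t=cv2.imread("pics/top0.png");s=cv2.imread("pics/side0.png")
a=np.hstack([crop(t,(420,269),33,4),crop(t,(314,218),44,3),crop(t,(150,225),33,4)])
b=np.hstack([crop(s,(312,320),33,4),crop(s,(303,240),44,3),crop(s,(225,165),33,4)])
cv2.imwrite("pics/c1.png",np.vstack([a,b]));print(a.shape)
for n in("top","side"):
    C=cloud(n,np.load(n+"0.npy"))
    z=C[:,:,2]
    print(n,"table z",np.nanmedian(z[300:340,150:250]))
    for nm,c,w,lo,hi in [("rA",(424,250),14,40,54),("rB",(415,288),14,40,54),("stand",(153,228),24,54,65),("sock",(320,232),14,19,29),("fixed",(311,198),12,55,70)] if n=="top" else [("r1",(336,315),16,40,54),("r2",(287,325),16,40,54),("stand",(228,175),22,54,65),("sock",(292,247),18,19,29),("fixed",(313,222),14,55,70)]:
        x,y=c;p=C[y-w:y+w,x-w:x+w].reshape(-1,3);p=p[(p[:,2]>lo)&(p[:,2]<hi)]
        print(nm,len(p),np.median(p[:,2]).round(1),cv2.minAreaRect(p[:,:2].astype(np.float32)) if len(p)>3 else "")
E
```

```text
(264, 792, 3)
top table z -0.5806215620415287
rA 153 45.8 ((531.1522216796875, -258.4901123046875), (22.47944450378418, 29.285612106323242), 58.64179229736328)
rB 167 45.9 ((453.02130126953125, -239.10406494140625), (22.87941551208496, 29.485551834106445), 30.127756118774414)
stand 609 59.6 ((556.6182250976562, 297.84490966796875), (62.47384262084961, 61.294456481933594), 84.64694213867188)
sock 250 23.3 ((566.822998046875, -45.37445831298828), (40.824127197265625, 34.3901481628418), 20.51271629333496)
fixed 155 61.0 ((627.1697387695312, -22.66421890258789), (27.33296012878418, 23.08477020263672), 22.111948013305664)
side table z 0.2986802355774216
r1 233 46.6 ((532.5437622070312, -262.3145751953125), (24.489469528198242, 27.854063034057617), 59.232261657714844)
r2 253 46.5 ((453.8058776855469, -243.47215270996094), (23.16385841369629, 27.88593864440918), 28.95972442626953)
stand 311 61.1 ((562.846435546875, 339.4451904296875), (158.2008056640625, 60.15147018432617), 84.03981018066406)
sock 278 24.5 ((584.2042236328125, -42.16511917114258), (79.11100006103516, 35.90806579589844), 20.060836791992188)
fixed 121 62.4 ((628.695068359375, -25.36372184753418), (30.598243713378906, 23.7425537109375), 18.89096450805664)
```

View pics/c1.png

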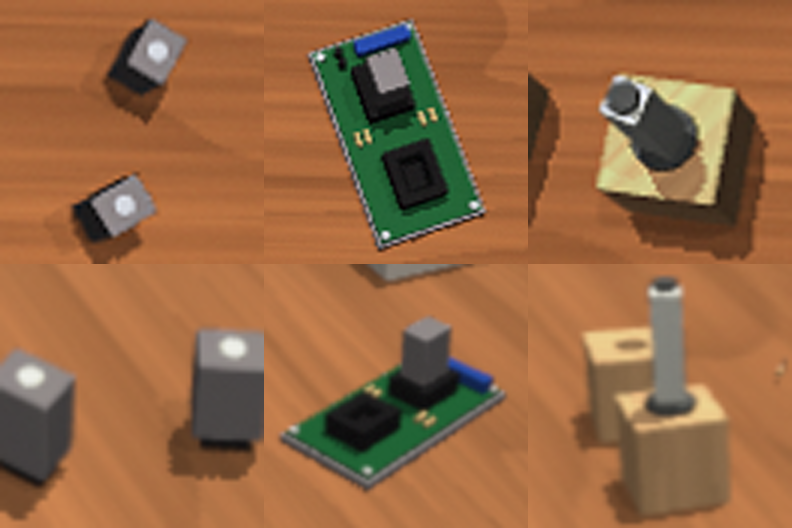

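Two relay look-alikes: top image (424,250) → (532,-260), 591 mm from the base, and (415,288) → (453,-241), 513 mm away. The first is farther, so it is the one to take (side view (336,315)). Two stands: (98,220) and (153,228). The second is farther right and holds the punch. The crop confirms both picks. The empty socket is at top (320,232).

```bash
python3 -m handwheel '.41 -.825 0 -.14 0;.41 -.825 0 -.14 0;.41 -.825 0 -.14 0;.41 -.825 0 -.14 0;.41 -.825 0 -.14 0;.41 -.825 0 -.14 0;.41 -.825 0 -.14 0;.41 -.825 0 -.14 0;.41 -.825 0 -.14 0;.41 -.825 0 -.14 0;.41 -.825 0 -.14 0;.41 -.825 0 -.14 0' 20; python3 -m handwheel '.41 -.825 0 -.14 0;.41 -.825 0 -.14 0;.41 -.825 0 -.14 0;.41 -.825 0 -.14 0;.41 -.825 0 -.14 0;.41 -.825 0 -.14 0;.41 -.825 0 -.14 0;.41 -.825 0 -.14 0;.41 -.825 0 -.14 0;.41 -.825 0 -.14 0;.41 -.825 0 -.14 0;.41 -.825 0 -.14 0'
python3 - <<'E'
from h import *
for n,c in (("top",(150,225)),("side",(225,165))):
    C=cloud(n,np.load(n+"0.npy"));x,y=c;w=30
    p=C[y-w:y+w,x-w:x+w].reshape(-1,3)
    for lo,hi in((136,143),(144,150),(75,135),(57,62.5)):
        q=p[(p[:,2]>lo)&(p[:,2]<hi)&(p[:,1]<340)]
        if len(q)>4: print(n,lo,len(q),np.median(q[:,2]).round(1),cv2.minAreaRect(q[:,:2].astype(np.float32)))
# white fields
for n,c in (("top",(424,250)),("side",(336,310))):
    im=cv2.imread(f"pics/{n}0.png");x,y=c;w=14
    g=im[y-w:y+w,x-w:x+w].min(2).astype(float);m=np.clip(g-160,0,None);v,u=np.mgrid[:2*w,:2*w]
    px=[(u*m).sum()/m.sum()+x-w,(v*m).sum()/m.sum()+y-w];print(n,px,onz(n,[px],47),(m>0).sum())
    globals()[n]=px
print(tri([top],[side]))
E
```

```text
clock: 1.1
eef_pos: [335.6, 134.5, 205.5]
eef_rot: [3.141, 0.0, 2.74]
wrist_force: [0.7, 0.5, -0.2]
finger_gap: 94.2
finger_force: 0.0
clock: 2.1
eef_pos: [532.6, -261.5, 205.0]
eef_rot: [3.142, -0.001, 2.593]
wrist_force: [0.2, 0.9, -0.5]
finger_gap: 94.0
finger_force: 0.0
top 136 59 139.8 ((556.3052978515625, 297.0624694824219), (20.246273040771484, 20.67296600341797), 72.42646789550781)
top 144 57 146.3 ((556.0784912109375, 297.58331298828125), (14.736085891723633, 15.548282623291016), 23.427101135253906)
top 75 132 106.5 ((550.201904296875, 293.9376525878906), (13.548370361328125, 26.37226104736328), 29.01516342163086)
top 57 498 59.6 ((556.5833129882812, 297.97052001953125), (62.16624450683594, 61.138423919677734), 84.0567626953125)
side 136 31 139.6 ((558.4668579101562, 292.1712951660156), (19.65256118774414, 17.59943389892578), 69.6402587890625)
side 144 19 147.0 ((557.9492797851562, 292.4801330566406), (12.805514335632324, 14.051071166992188), 78.46218872070312)
side 75 173 106.5 ((555.5636596679688, 285.3940124511719), (9.775186538696289, 20.041122436523438), 74.28874969482422)
side 57 165 61.3 ((558.1588134765625, 294.3096923828125), (65.24976348876953, 60.102535247802734), 84.03981018066406)
top [np.float64(425.90909090909093), np.float64(248.24753559693318)] [[ 532.15444609 -258.93657508   47.        ]] 23
side [np.float64(336.8623919308357), np.float64(307.36023054755043)] [[ 533.34613784 -260.86372781   47.        ]] 33
[[ 533.22317646 -259.7057553    45.78180264]]
```

```bash
python3 -m handwheel '0 .04 -.9 0 0;0 0 -.9 0 0;0 0 -.9 0 0;0 0 -.9 0 0;0 0 -.6 0 0;0 0 -.4 0 0;0 0 0 0 0;0 0 0 0 .6;0 0 0 0 .9;0 0 0 0 1;0 0 0 0 1;0 0 0 0 1' 20;python3 -m handwheel '0 0 0 0 1;0 0 0 0 1;0 0 0 0 1;0 0 0 0 1'
```

```text
clock: 3.1
eef_pos: [532.6, -258.4, 22.4]
eef_rot: [3.142, 0.001, 2.594]
wrist_force: [0.2, 0.1, -0.8]
finger_gap: 64.0
finger_force: 0.0
clock: 3.43
eef_pos: [532.2, -258.2, 21.5]
eef_rot: [3.142, 0.0, 2.594]
wrist_force: [-0.1, 0.6, 0.1]
finger_gap: 37.5
finger_force: 0.0
```

```bash
python3 -m handwheel '.025 -.02 0 0 1;0 0 0 0 1;0 0 0 0 1;0 0 0 0 1;0 0 0 0 1;0 0 0 0 1;0 0 0 0 1';python3 -m handwheel '0 0 .3 0 1;0 0 .8 0 1;0 0 .8 0 1;0 0 .6 0 1;0 0 0 0 1'
python3 - <<'E'
from h import *
for n in("top","side"):
    p,d=camera(n);cv2.imwrite(f"pics/{n}1.png",p[:,:,::-1]);np.save(f"{n}1.npy",d)
s=read_state();print(np.round(s["eef_pos"],2),np.round(s["eef_rot"],4),s["finger_gap"],s["finger_force"])
a=cv2.imread("pics/top1.png");b=cv2.imread("pics/side1.png")
cv2.imwrite("pics/c2.png",np.hstack([crop(a,(435,245),50,4),crop(b,(336,260),50,4)]))
E
```

```text
clock: 4.02
eef_pos: [533.2, -259.0, 21.5]
eef_rot: [-3.142, 0.0, 2.594]
wrist_force: [0.6, -0.2, 0.3]
finger_gap: 22.2
finger_force: 20.0
clock: 4.43
eef_pos: [535.0, -259.9, 127.7]
eef_rot: [3.141, 0.008, 2.594]
wrist_force: [0.1, -0.0, 1.0]
finger_gap: 22.0
finger_force: 20.0
[ 533.45 -259.07  122.71] [3.1415e+00 1.9000e-03 2.5936e+00] 21.783683762305262 19.999367594718933
```

View pics/c2.png

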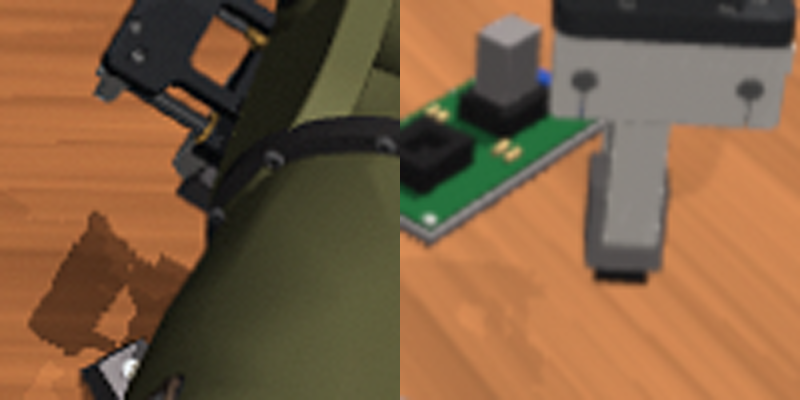

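```bash
python3 - <<'E'
from h import *
def proj(n,P):
    i=camera_info(n);M=np.linalg.inv(np.array(i["world_from_camera"]))
    return cv2.projectPoints(np.float64(P),cv2.Rodrigues(M[:3,:3])[0],M[:3,3],np.array(i["intrinsics"]),np.array([i["k1"],0,0,0.]))[0][:,0]
tcp=np.array([533.45,-259.07,122.71]);a=2.5936-np.pi/2
y=np.array([np.cos(a),np.sin(a),0]);x=np.array([np.cos(a-np.pi/2),np.sin(a-np.pi/2),0]);z=np.array([0,0,1.])
print("x dir",x)
zb=-21.5*z
pts=[tcp-23.5*y,tcp-18*y,tcp-23.5*y-8*x,tcp-23.5*y+8*x,tcp+zb-7*y-10*x,tcp+zb-7*y+10*x,tcp+zb+9*z-11*y-14*x,tcp+zb+9*z-11*y+14*x]
q=proj("side",pts);print(np.round((q-[286,210])*4+[2-.5,1.5]+[400,0],1).tolist())
im=cv2.imread("pics/side1.png")
for r in(270,273,275,277,278,279):print(r,im[r,328:356].mean(1).astype(int).tolist())
E
```

```text
x dir [ 0.85357202 -0.52097486  0.        ]
[[621.2, 271.0], [620.5, 261.5], [598.6, 269.5], [643.8, 272.6], [587.4, 287.5], [641.7, 291.3], [578.6, 274.2], [655.5, 279.5]]
270 [142, 142, 142, 126, 77, 75, 79, 81, 98, 121, 120, 123, 123, 125, 127, 127, 128, 128, 130, 135, 135, 130, 108, 94, 115, 131, 133, 136]
273 [139, 142, 141, 127, 84, 79, 79, 79, 80, 80, 81, 79, 80, 80, 80, 80, 81, 81, 82, 83, 84, 83, 85, 104, 136, 140, 137, 135]
275 [133, 135, 138, 129, 96, 81, 79, 79, 79, 80, 80, 79, 80, 79, 79, 79, 79, 79, 79, 80, 81, 81, 85, 105, 137, 141, 142, 140]
277 [137, 134, 133, 133, 125, 113, 79, 49, 47, 53, 55, 56, 55, 57, 59, 59, 57, 59, 60, 71, 90, 90, 98, 112, 131, 137, 140, 142]
278 [138, 136, 133, 134, 133, 124, 75, 30, 23, 23, 24, 24, 25, 27, 26, 27, 29, 29, 34, 60, 102, 113, 118, 122, 130, 133, 137, 140]
279 [139, 138, 136, 134, 134, 123, 78, 39, 34, 32, 26, 27, 28, 25, 23, 22, 21, 22, 25, 57, 110, 129, 129, 128, 129, 131, 132, 136]
```

```bash
python3 -m handwheel '.0713 .445 0 .865 1;.0713 .445 0 .865 1;.0713 .445 0 .865 1;.0713 .445 0 .865 1;.0713 .445 0 .865 1;.0713 .445 0 .865 1;.0713 .445 0 .865 1;.0713 .445 0 .865 1;.0713 .445 0 .865 1;.0713 .445 0 .865 1;.0713 .445 0 .865 1;.0713 .445 0 .865 1'; python3 -m handwheel '0 0 -.6 0 1;0 0 -.5 0 1;0 0 -.4 0 1;0 0 0 0 1;0 0 0 0 1;0 0 0 0 1'
python3 - <<'E'
from h import *
for n in("top","side"):
    p,d=camera(n);cv2.imwrite(f"pics/{n}2.png",p[:,:,::-1]);np.save(f"{n}2.npy",d)
s=read_state();print(np.round(s["eef_pos"],2),np.round(s["eef_rot"],4),s["finger_gap"],s["finger_force"],np.round(s["wrist_force"],2))
a=cv2.imread("pics/top2.png");b=cv2.imread("pics/side2.png")
cv2.imwrite("pics/c3.png",np.hstack([crop(a,(317,225),35,5),crop(b,(295,240),35,10)[100:450,100:550]]))
E
```

```text
clock: 5.53
eef_pos: [566.8, -44.4, 120.2]
eef_rot: [3.14, -0.002, -2.78]
wrist_force: [-0.6, 0.3, -0.7]
finger_gap: 21.7
finger_force: 20.0
clock: 6.03
eef_pos: [567.7, -45.5, 62.0]
eef_rot: [-3.141, 0.0, -2.784]
wrist_force: [0.9, 0.1, 0.5]
finger_gap: 21.6
finger_force: 20.0
[567.89 -45.48  62.44] [-3.1409e+00  1.2000e-03 -2.7839e+00] 21.763515617865746 19.999450743198395 [0.87 0.01 0.32]
```

View pics/c3.png

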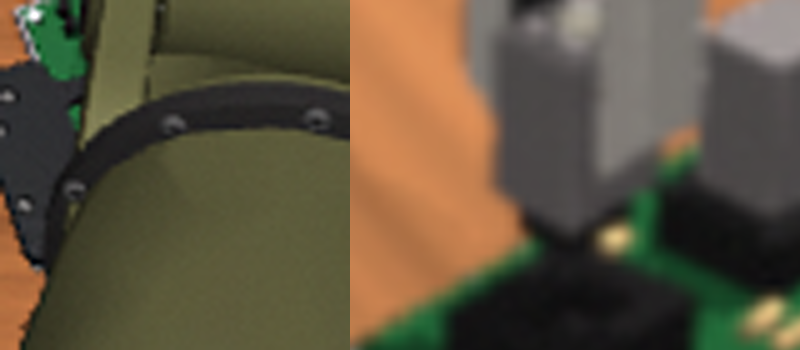

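```bash
cat >>h.py <<'E'
def proj(n,P):
    i=camera_info(n);M=np.linalg.inv(np.array(i["world_from_camera"]))
    return cv2.projectPoints(np.float64(P),cv2.Rodrigues(M[:3,:3])[0],M[:3,3],np.array(i["intrinsics"]),np.array([i["k1"],0,0,0.]))[0][:,0]
E
python3 - <<'E'
from h import *
im=cv2.imread("pics/side2.png").astype(int)
for r in (222,225,228,231):
    print(r,"L",im[r,280:300].mean(1).astype(int).tolist(),"B-R",(im[r,280:288,2]-im[r,280:288,0]).tolist())
for r in (222,225,228,231): print(r,"F",im[r,298:326].mean(1).astype(int).tolist())
x=np.array([.936,.352,0]);y=np.array([-.352,.936,0]);z=np.array([0,0,1.])
rel=np.array([567.89,-45.48,62.44-21.5])-1.3*x
fix=np.array([566.4,-45.8,15])+65*x
for nm,c in(("held",rel),("fixed",fix)):
    for lx,ly in((-14,11),(-14,-11),(14,-11)):
        print(nm,lx,ly,np.round(proj("side",[c+lx*x+ly*y+9*z,c+lx*x+ly*y+47*z]),2).tolist())
print(proj("side",[rel,rel+x,rel+y,rel+z])-proj("side",[rel]))
E
```

```text
222 L [149, 142, 124, 114, 92, 74, 71, 73, 73, 72, 74, 76, 77, 76, 89, 112, 122, 123, 125, 125] B-R [128, 89, 22, 8, 6, 4, 4, 3]
225 L [148, 150, 147, 129, 97, 75, 73, 72, 73, 71, 72, 73, 71, 72, 90, 115, 122, 123, 123, 122] B-R [133, 130, 118, 75, 21, 5, 3, 4]
228 L [140, 144, 145, 139, 111, 78, 73, 72, 73, 72, 73, 75, 74, 74, 93, 120, 123, 123, 123, 122] B-R [123, 126, 129, 119, 77, 15, 4, 3]
231 L [134, 135, 136, 126, 96, 75, 72, 72, 72, 72, 72, 74, 73, 70, 90, 117, 114, 98, 81, 73] B-R [118, 118, 119, 103, 53, 11, 4, 4]
222 F [125, 125, 118, 117, 118, 117, 117, 105, 77, 72, 72, 72, 74, 77, 84, 86, 77, 73, 73, 72, 72, 74, 92, 122, 137, 140, 142, 143]
225 F [123, 122, 119, 117, 118, 116, 109, 89, 74, 73, 72, 72, 72, 73, 74, 77, 73, 73, 73, 73, 72, 74, 93, 121, 134, 136, 137, 137]
228 F [123, 122, 118, 120, 126, 127, 115, 81, 72, 72, 72, 73, 71, 72, 74, 75, 73, 72, 73, 73, 72, 78, 96, 110, 118, 126, 131, 134]
231 F [81, 73, 72, 78, 78, 61, 65, 74, 72, 71, 73, 72, 73, 73, 73, 73, 73, 73, 74, 73, 71, 69, 61, 50, 58, 69, 82, 97]
held -14 11 [[282.52, 234.42], [282.87, 217.91]]
held -14 -11 [[290.8, 238.65], [291.34, 221.96]]
held 14 -11 [[300.1, 233.16], [300.83, 216.72]]
fixed -14 11 [[302.93, 232.94], [303.68, 217.42]]
fixed -14 -11 [[311.01, 236.89], [311.95, 221.21]]
fixed 14 -11 [[319.35, 231.78], [320.44, 216.31]]
[[ 0.          0.        ]
 [ 0.33066301 -0.19456273]
 [-0.37344935 -0.18999306]
 [ 0.01383038 -0.4202852 ]]
```

```bash
python3 -m handwheel '-.01 0 -.15 0 1;0 0 -.15 0 1;0 0 -.1 0 1;0 0 -.05 0 1;0 0 0 0 1;0 0 0 0 1'; python3 -m handwheel '0 0 -.05 0 1;0 0 -.03 0 1;0 0 0 0 1;0 0 0 0 1'
```

```text
clock: 6.63
eef_pos: [567.0, -45.7, 43.2]
eef_rot: [-3.141, -0.0, -2.784]
wrist_force: [1.0, -4.4, -3.4]
finger_gap: 21.7
finger_force: 20.0
clock: 6.97
eef_pos: [567.3, -45.7, 40.3]
eef_rot: [-3.141, 0.0, -2.784]
wrist_force: [2.4, -6.0, -1.4]
finger_gap: 21.9
finger_force: 20.0
```

```bash
python3 -m handwheel '.006 -.016 -.03 0 1;0 0 -.03 0 1;0 0 0 0 1;0 0 0 0 1'; python3 -m handwheel '0 0 -.04 0 1;0 0 -.04 0 1;0 0 0 0 1;0 0 0 0 1'
```

```text
clock: 7.3
eef_pos: [567.1, -45.9, 37.6]
eef_rot: [3.141, -0.0, -2.784]
wrist_force: [0.4, -1.9, -1.0]
finger_gap: 22.5
finger_force: 20.0
clock: 7.63
eef_pos: [567.7, -45.7, 36.0]
eef_rot: [-3.141, 0.001, -2.784]
wrist_force: [-5.5, 1.6, 14.5]
finger_gap: 22.0
finger_force: 20.0
```

```bash
python3 -m handwheel '0 0 0 0 .5;0 0 0 0 .5;0 0 0 0 .5;0 0 0 0 .5;0 0 0 0 .4;0 0 0 0 .4'; python3 -m handwheel '0 0 .5 0 .2;0 0 .9 0 .1;0 0 .9 0 0;0 0 .9 0 0;0 .9 .3 0 0;0 .9 0 0 0;0 .9 0 0 0;0 .9 0 0 0;0 .9 0 0 0;0 0 0 0 0'
python3 - <<'E'
from h import *
for n in("top","side"):
    p,d=camera(n);cv2.imwrite(f"pics/{n}3.png",p[:,:,::-1]);np.save(f"{n}3.npy",d)
    im=p.min(2).astype(float)
    C=cloud(n,d)
    for nm,X in (("rel",[567,-46,62]),("fix",[627.5,-23,62])):
        x,y=np.round(proj(n,[X])[0]).astype(int);w=16
        q=C[y-w:y+w,x-w:x+w].reshape(-1,3);q=q[(abs(q[:,2]-61.5)<4)&(np.hypot(q[:,0]-X[0],q[:,1]-X[1])<25)]
        print(n,nm,len(q),np.median(q[:,2]) if len(q) else 0,cv2.minAreaRect(q[:,:2].astype(np.float32)) if len(q)>3 else "")
        if nm=="rel":
            m=np.clip(im[y-w:y+w,x-w:x+w]-160,0,None);m[np.abs(C[y-w:y+w,x-w:x+w,2]-62)>6]=0;v,u=np.mgrid[:2*w,:2*w]
            px=[(u*m).sum()/m.sum()+x-w,(v*m).sum()/m.sum()+y-w];print("mark",px,onz(n,[px],62),(m>0).sum())
a=cv2.imread("pics/top3.png");b=cv2.imread("pics/side3.png")
cv2.imwrite("pics/c4.png",np.hstack([crop(a,(317,215),40,5),crop(b,(300,235),40,5)]))
s=read_state();print(s["eef_pos"])
E
```

```text
clock: 8.13
eef_pos: [567.2, -46.0, 34.5]
eef_rot: [3.141, -0.0, -2.784]
wrist_force: [-0.5, -0.4, 0.3]
finger_gap: 55.6
finger_force: 0.0
clock: 8.97
eef_pos: [566.7, 139.2, 174.5]
eef_rot: [3.141, 0.0, -2.78]
wrist_force: [0.4, 0.4, 0.0]
finger_gap: 94.1
finger_force: 0.0
top rel 153 61.23893788061787 ((567.15771484375, -44.88270568847656), (28.05194664001465, 22.4146728515625), 21.64152717590332)
mark [np.float64(321.51555826723614), np.float64(226.60951799877975)] [[566.78816801 -43.865551    62.        ]] 55
top fix 146 60.99244804381385 ((627.2215576171875, -22.540433883666992), (27.994457244873047, 22.048799514770508), 20.05225372314453)
side rel 115 62.7666782704963 ((567.5206909179688, -48.15541458129883), (28.131221771240234, 22.324785232543945), 21.29796028137207)
mark [np.float64(292.30518518518517), np.float64(228.16)] [[568.96255598 -45.02329445  62.        ]] 18
side fix 106 62.80475421685878 ((628.3145751953125, -25.924972534179688), (30.22350311279297, 24.578277587890625), 22.009098052978516)
[567.05153761 135.01573462 174.42012822]
```

View pics/c4.png

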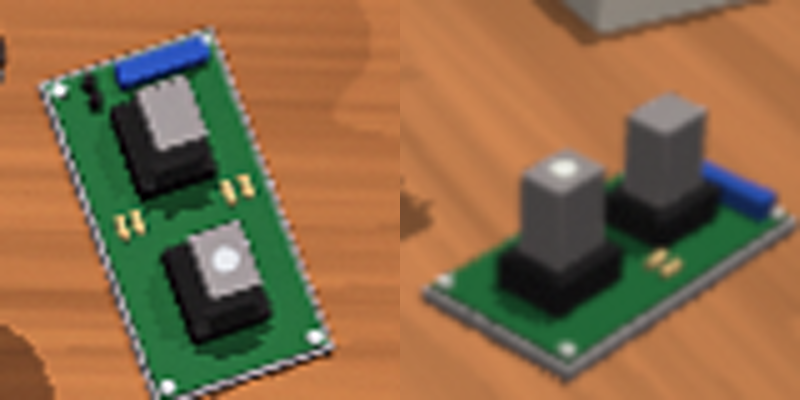

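```bash
python3 -m handwheel '-.0325 .5025 0 -.963 0;-.0325 .5025 0 -.963 0;-.0325 .5025 0 -.963 0;-.0325 .5025 0 -.963 0;-.0325 .5025 0 -.963 0;-.0325 .5025 0 -.963 0;-.0325 .5025 0 -.963 0;-.0325 .5025 0 -.963 0;0 0 0 0 0;0 0 0 0 0;0 0 0 0 0' 45
```

```text
clock: 9.98
eef_pos: [557.2, 293.4, 174.5]
eef_rot: [-3.141, -0.0, 2.828]
wrist_force: [-0.6, -0.2, -0.1]
finger_gap: 94.3
finger_force: 0.0
```

```bash
python3 -m handwheel '-.01 .06 -.7 0 0;0 0 -.7 0 0;0 0 -.5 0 0;0 0 -.2 0 0;0 0 0 0 .5;0 0 0 0 1;0 0 0 0 1;0 0 0 0 1;0 0 0 0 1;0 0 0 0 1;0 0 0 0 1;0 0 0 0 1' 45;python3 -m handwheel '0 0 0 0 1;0 0 0 0 1;0 0 0 0 1;0 0 0 0 1;0 0 0 0 1;0 0 0 0 1'
```

```text
clock: 10.98
eef_pos: [556.5, 297.3, 90.8]
eef_rot: [3.141, 0.0, 2.827]
wrist_force: [0.9, 0.6, -0.1]
finger_gap: 44.3
finger_force: 0.0
clock: 11.48
eef_pos: [556.4, 297.2, 90.5]
eef_rot: [-3.141, -0.0, 2.827]
wrist_force: [-0.4, -0.2, -1.4]
finger_gap: 19.8
finger_force: 45.0
```

```bash
python3 -m handwheel '0 0 .2 0 1;0 0 .4 0 1;0 0 .6 0 1;0 0 .6 0 1;0 0 .3 0 1;.0258 -.4 0 0 1;.0258 -.8 0 0 1;.0258 -.8 0 0 1;.0258 -.8 0 0 1;.0258 -.8 0 0 1;.0258 -.8 0 0 1;.0258 -.8 0 0 1';python3 -m handwheel '.0258 -.8 0 0 1;.0258 -.8 0 0 1;.0258 -.8 0 0 1;0 -.79 0 0 1;0 0 0 0 1;0 0 0 0 1;0 0 0 0 1;0 0 0 0 1'
python3 - <<'E'
from h import *
for n in("top","side"):
    p,d=camera(n);cv2.imwrite(f"pics/{n}4.png",p[:,:,::-1]);np.save(f"{n}4.npy",d)
a=cv2.imread("pics/top4.png");b=cv2.imread("pics/side4.png")
cv2.imwrite("pics/c5.png",np.hstack([crop(a,(317,215),50,4),crop(b,(300,205),50,4)]))
s=read_state();print(s["eef_pos"],s["eef_rot"],s["wrist_force"])
E
```

```text
clock: 12.48
eef_pos: [562.9, 87.0, 173.7]
eef_rot: [-3.141, -0.001, 2.827]
wrist_force: [0.0, -0.7, -1.1]
finger_gap: 19.4
finger_force: 45.0
clock: 13.15
eef_pos: [566.6, -37.7, 174.3]
eef_rot: [-3.142, -0.001, 2.828]
wrist_force: [-0.6, -0.0, -1.7]
finger_gap: 19.8
finger_force: 45.0
[566.73923106 -37.49497665 174.492781  ] [ 3.14158717e+00 -2.00492180e-04  2.82842437e+00] [ 0.5680674   0.06432949 -0.5264975 ]
```

View pics/c5.png

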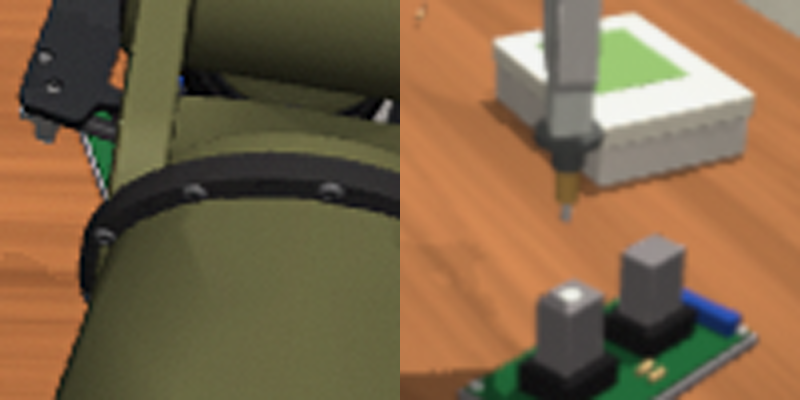

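```bash
python3 - <<'E'
from h import *
ax=np.array([566.7,-37.6,0])
for z in(100,104,108,120,132,147,165):print(z,np.round(proj("side",[ax+[0,0,z]])[0],2).tolist())
print("mark",proj("side",[[566.7,-46.3,62]])[0],"obs 292.31 228.16")
im=cv2.imread("pics/side4.png").astype(int)
for r in(174,176,190,192,200,203,205,206,207,208,209,210):print(r,im[r,280:304].mean(1).astype(int).tolist())
E
```

```text
100 [290.06, 210.02]
104 [290.12, 208.23]
108 [290.17, 206.43]
120 [290.34, 200.97]
132 [290.51, 195.44]
147 [290.72, 188.42]
165 [290.99, 179.81]
mark [291.59840726 228.72138236] obs 292.31 228.16
174 [115, 117, 122, 147, 193, 221, 194, 107, 92, 103, 124, 126, 126, 125, 126, 127, 125, 126, 136, 153, 157, 157, 159, 157]
176 [107, 110, 116, 116, 117, 121, 113, 92, 90, 94, 100, 100, 98, 98, 97, 97, 98, 100, 114, 141, 156, 158, 158, 160]
190 [100, 80, 73, 63, 48, 47, 50, 54, 58, 59, 59, 57, 58, 58, 62, 74, 86, 80, 68, 65, 95, 135, 141, 140]
192 [117, 113, 100, 82, 74, 67, 59, 52, 50, 50, 51, 52, 52, 52, 52, 54, 56, 65, 77, 95, 120, 134, 130, 128]
200 [119, 118, 119, 119, 120, 119, 120, 119, 106, 83, 86, 88, 87, 83, 75, 70, 73, 78, 92, 114, 133, 134, 131, 119]
203 [125, 123, 122, 120, 120, 121, 120, 119, 107, 83, 86, 89, 88, 84, 90, 99, 85, 84, 87, 98, 115, 118, 120, 121]
205 [131, 127, 126, 125, 124, 120, 121, 121, 115, 100, 93, 92, 93, 96, 107, 121, 122, 122, 125, 127, 130, 130, 130, 131]
206 [134, 132, 127, 125, 125, 123, 121, 120, 120, 113, 108, 107, 109, 111, 119, 124, 124, 124, 125, 125, 126, 129, 130, 131]
207 [135, 134, 131, 127, 126, 125, 124, 122, 121, 118, 112, 113, 121, 127, 124, 125, 124, 125, 123, 124, 125, 127, 130, 130]
208 [134, 135, 135, 131, 128, 126, 125, 124, 122, 116, 109, 112, 119, 126, 124, 125, 126, 125, 125, 124, 124, 126, 128, 129]
209 [134, 136, 134, 134, 131, 128, 126, 125, 124, 115, 107, 113, 118, 123, 124, 125, 125, 126, 127, 125, 124, 124, 125, 128]
210 [133, 134, 135, 135, 134, 131, 127, 127, 125, 122, 116, 116, 118, 124, 125, 124, 124, 125, 127, 127, 127, 123, 124, 126]
```

```bash
python3 -m handwheel '0 -.22 0 0 1;0 0 -.3 0 1;0 0 -.3 0 1;0 0 -.2 0 1;0 0 0 0 1;0 0 0 0 1;0 0 0 0 1'; python3 -c "
from cell import *
s=read_state();print(s['eef_pos'],s['wrist_force'])"
```

```text
clock: 13.83
eef_pos: [566.9, -47.1, 142.8]
eef_rot: [3.142, 0.0, 2.827]
wrist_force: [-0.5, -0.1, -0.8]
finger_gap: 19.8
finger_force: 45.0
[566.94353631 -47.12455674 142.77335174] [-0.46443193 -0.0544456  -0.77068624]
```

```bash
python3 -m handwheel '0 .015 -.07 0 1;0 0 -.07 0 1;0 0 0 0 1;0 0 0 0 1'; for i in 1 ; do python3 -m handwheel '0 0 -.04 0 1;0 0 0 0 1;0 0 0 0 1'; done
```

```text
clock: 14.17
eef_pos: [566.8, -46.6, 137.0]
eef_rot: [-3.142, -0.0, 2.827]
wrist_force: [0.2, -0.3, -1.1]
finger_gap: 19.9
finger_force: 45.0
clock: 14.42
eef_pos: [567.1, -46.7, 136.0]
eef_rot: [3.141, 0.001, 2.827]
wrist_force: [0.2, 0.2, 4.1]
finger_gap: 19.8
finger_force: 45.0
```

```bash
python3 -m handwheel '0 0 -.04 0 1;0 0 0 0 1;0 0 0 0 1'
```

```text
clock: 14.67
eef_pos: [567.1, -46.7, 134.5]
eef_rot: [3.141, 0.001, 2.827]
wrist_force: [-2.3, -0.1, 6.9]
finger_gap: 19.6
finger_force: 45.0
```

```bash
python3 -m handwheel '0 0 -.035 0 1;0 0 0 0 1;0 0 0 0 1'
```

```text
clock: 14.92
eef_pos: [567.3, -46.7, 133.4]
eef_rot: [3.141, 0.002, 2.827]
wrist_force: [-2.0, 0.2, 10.2]
finger_gap: 19.6
finger_force: 45.0
```

```bash
python3 -m handwheel '0 0 -.028 0 1;0 0 0 0 1;0 0 0 0 1;0 0 0 0 1;0 0 0 0 1;0 0 0 0 1;0 0 0 0 1'
```

```text
clock: 15.5
eef_pos: [567.3, -46.7, 132.6]
eef_rot: [3.141, 0.002, 2.827]
wrist_force: [-2.1, 0.3, 11.4]
finger_gap: 19.6
finger_force: 45.0
```

```bash
python3 -m handwheel '0 0 -.03 0 1;0 0 0 0 1;0 0 0 0 1;0 0 0 0 1;0 0 0 0 1;0 0 0 0 1'
```

```text
clock: 16.0
eef_pos: [567.4, -46.7, 131.7]
eef_rot: [3.141, 0.002, 2.827]
wrist_force: [-2.7, 1.2, 15.0]
finger_gap: 19.8
finger_force: 45.0
```

```bash
python3 -m handwheel '0 0 .08 0 1;0 0 .15 0 1;0 0 .4 0 1;0 0 .5 0 1;0 0 0 0 1;0 0 0 0 1';python3 -m handwheel '-.0225 .717 0 0 1;-.0225 .717 0 0 1;-.0225 .717 0 0 1;-.0225 .717 0 0 1;-.0225 .717 0 0 1;-.0225 .717 0 0 1;-.0225 .717 0 0 1;-.0225 .717 0 0 1;-.0225 .717 0 0 1;-.0225 .717 0 0 1;-.0225 .717 0 0 1;-.0225 .717 0 0 1'; python3 -m handwheel '0 0 0 0 1;0 0 0 0 1;0 0 0 0 1'
python3 - <<'E'
from h import *
p,d=camera("side");cv2.imwrite("pics/side5.png",p[:,:,::-1]);np.save("side5.npy",d)
b=cv2.imread("pics/side5.png")
t,_=camera("top");cv2.imwrite("pics/top5.png",t[:,:,::-1])
cv2.imwrite("pics/c6.png",np.hstack([crop(b,(225,155),40,5),crop(b,(300,235),40,5)]))
C=cloud("side",d)
for X in ([567,-47,62],[628,-25,62]):
    x,y=np.round(proj("side",[X])[0]).astype(int);q=C[y-16:y+16,x-16:x+16].reshape(-1,3);q=q[(abs(q[:,2]-61.5)<4)&(np.hypot(q[:,0]-X[0],q[:,1]-X[1])<25)];print(len(q),np.median(q,0))
s=read_state();print(s["eef_pos"],s["eef_rot"],s["wrist_force"])
E
```

```text
clock: 16.5
eef_pos: [567.0, -46.6, 175.4]
eef_rot: [3.141, 0.001, 2.827]
wrist_force: [-0.0, -0.1, -0.3]
finger_gap: 19.9
finger_force: 45.0
clock: 17.5
eef_pos: [555.3, 298.8, 173.4]
eef_rot: [-3.14, -0.002, 2.827]
wrist_force: [0.0, 0.2, -1.0]
finger_gap: 19.9
finger_force: 45.0
clock: 17.75
eef_pos: [555.7, 297.0, 173.9]
eef_rot: [-3.14, -0.001, 2.827]
wrist_force: [0.7, 0.2, -1.4]
finger_gap: 19.5
finger_force: 45.0
116 [566.76846493 -49.79371834  62.64074809]
99 [626.57836304 -28.17611699  62.71265152]
[556.09198201 296.48256136 174.75626908] [-3.14092256e+00 -5.39427906e-04  2.82596186e+00] [-0.23796262 -0.23892675 -0.21141463]
```

View pics/c6.png

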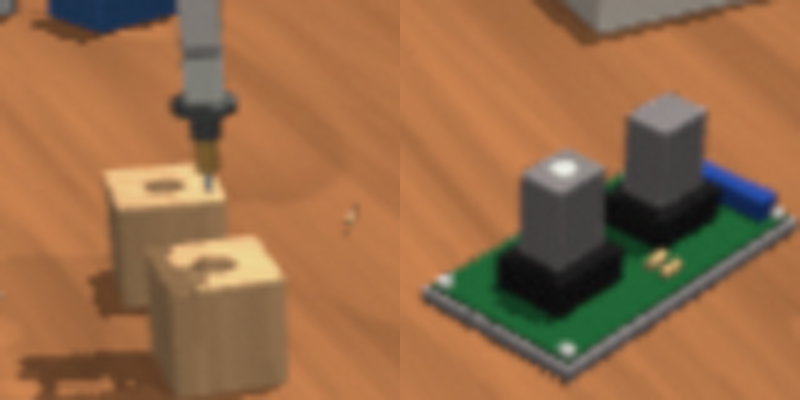

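```bash
python3 -m handwheel '.006 .01 -.4 0 1;0 0 -.4 0 1;0 0 -.3 0 1;0 0 0 0 1;0 0 0 0 1';python3 -m handwheel '0 0 -.3 0 1;0 0 -.3 0 1;0 0 -.2 0 1;0 0 0 0 1;0 0 0 0 1'
```

```text
clock: 18.27
eef_pos: [556.3, 297.4, 131.1]
eef_rot: [-3.141, -0.001, 2.826]
wrist_force: [-0.7, 1.0, -0.5]
finger_gap: 19.7
finger_force: 45.0
clock: 18.68
eef_pos: [556.0, 297.9, 98.7]
eef_rot: [-3.141, -0.001, 2.827]
wrist_force: [-0.7, 0.1, -1.7]
finger_gap: 19.8
finger_force: 45.0
```

```bash
python3 -m handwheel '0 0 -.1 0 1;0 0 -.06 0 1;0 0 -.04 0 1;0 0 0 0 1;0 0 0 0 1'
```

```text
clock: 19.1
eef_pos: [556.3, 298.0, 91.4]
eef_rot: [3.142, 0.0, 2.827]
wrist_force: [-0.1, -0.4, -1.0]
finger_gap: 19.8
finger_force: 45.0
```

```bash
python3 -m handwheel '0 -.015 -.025 0 1;0 0 0 0 1;0 0 0 0 1'; python3 -m handwheel '0 0 0 0 .7;0 0 0 0 .5;0 0 0 0 .3;0 0 0 0 .2;0 0 0 0 .2;0 0 0 0 .1;0 0 0 0 0;0 0 0 0 0'; python3 -m handwheel '0 0 .3 0 0;0 0 .8 0 0;0 0 .8 0 0;0 0 .8 0 0;-.3 -.8 0 0 0;-.3 -.8 0 0 0;-.3 -.8 0 0 0;-.3 -.8 0 0 0;0 0 0 0 0;0 0 0 0 0'
python3 - <<'E'
from h import *
for n,c in (("top",(150,225)),("side",(225,165))):
    p,d=camera(n);cv2.imwrite(f"pics/{n}6.png",p[:,:,::-1])
    C0=cloud(n,np.load(n+"0.npy"));C=cloud(n,d);x,y=c;w=30
    for k,CC in(("before",C0),("after",C)):
        q=CC[y-w:y+w,x-w:x+w].reshape(-1,3)
        for lo,hi in((136,143),(144,151)):
            r=q[(q[:,2]>lo)&(q[:,2]<hi)];print(n,k,lo,len(r),np.median(r[:,2]).round(1) if len(r) else 0,cv2.minAreaRect(r[:,:2].astype(np.float32))[0] if len(r)>3 else "")
a=cv2.imread("pics/top6.png");b=cv2.imread("pics/side6.png")
cv2.imwrite("pics/c7.png",np.hstack([crop(a,(150,225),40,5),crop(b,(225,160),40,5)]))
E
```

```text
clock: 19.35
eef_pos: [556.4, 297.4, 90.5]
eef_rot: [3.141, 0.0, 2.827]
wrist_force: [-0.2, 0.8, 0.1]
finger_gap: 19.7
finger_force: 45.0
clock: 20.02
eef_pos: [556.3, 297.4, 90.3]
eef_rot: [3.142, 0.0, 2.827]
wrist_force: [-0.4, 0.6, 0.3]
finger_gap: 69.9
finger_force: 0.0
clock: 20.85
eef_pos: [508.3, 168.4, 199.8]
eef_rot: [3.141, 0.001, 2.825]
wrist_force: [0.4, 0.6, 0.4]
finger_gap: 93.9
finger_force: 0.0
top before 136 59 139.8 (556.3052978515625, 297.0624694824219)
top before 144 57 146.3 (556.0784912109375, 297.58331298828125)
top after 136 0 0 
top after 144 0 0 
side before 136 31 139.6 (558.4668579101562, 292.1712951660156)
side before 144 19 147.0 (557.9492797851562, 292.4801330566406)
side after 136 7 138.4 (561.0504150390625, 288.9560852050781)
side after 144 0 0
```

View pics/c7.png

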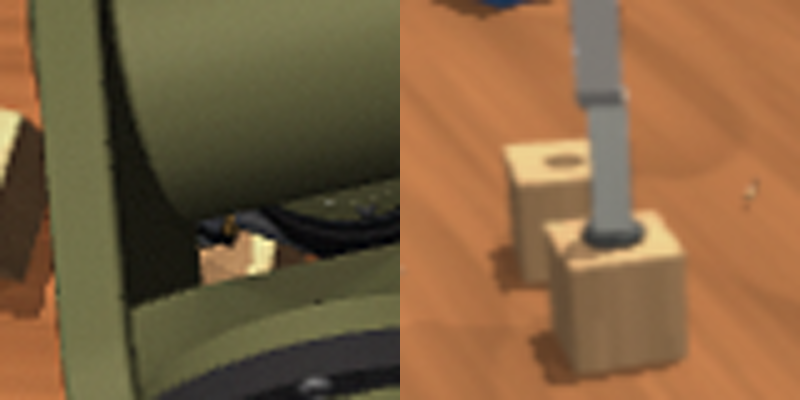

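```bash
python3 -m handwheel '-.3 -.9 .2 0 0;-.3 -.9 .2 0 0;-.3 -.9 .2 0 0;-.3 -.9 0 0 0;0 -.9 0 0 0;0 -.9 0 0 0;0 -.9 0 0 0;0 -.9 0 0 0;0 0 0 0 0;0 0 0 0 0'
python3 - <<'E'
from h import *
for n,c in (("top",(150,225)),("side",(225,165))):
    p,d=camera(n);C=cloud(n,d);x,y=c;w=30
    q=C[y-w:y+w,x-w:x+w].reshape(-1,3)
    for lo,hi in((136,143),(144,151),(63,69)):
        r=q[(q[:,2]>lo)&(q[:,2]<hi)&(q[:,1]<330)];print(n,lo,len(r),np.median(r[:,2]).round(1) if len(r) else 0,cv2.minAreaRect(r[:,:2].astype(np.float32))[0] if len(r)>3 else "")
s=read_state();print(s["eef_pos"])
E
```

```text
clock: 21.78
eef_pos: [460.7, -119.3, 222.3]
eef_rot: [3.141, -0.0, 2.825]
wrist_force: [-0.2, 0.6, -0.5]
finger_gap: 93.9
finger_force: 0.0
top 136 66 139.8 (556.842041015625, 299.0717468261719)
top 144 51 146.2 (556.5263061523438, 299.1511535644531)
top 63 97 65.2 (555.4442749023438, 293.22369384765625)
side 136 28 140.4 (558.9284057617188, 293.51214599609375)
side 144 17 147.6 (557.2468872070312, 292.8953857421875)
side 63 49 66.8 (561.3748779296875, 284.81640625)
[ 460.71127744 -117.62907707  222.30585401]
```

Same height as at the start, upright, and within about 1.5 mm of the hole centre. Handing in.

```bash
python3 -c "
from cell import *
print(sign_off())"
```

```text
the job is handed in; nothing more can be done
None
```

The job is handed in at about 22 s (limit 64 s): relay fully home in the socket, dot pressed at about 12–16 N for about a second, and punch back upright in its stand; sign-off returned no verdict, and I did not re-measure the kit box, screwdriver or terminal block, though no move went near them.

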